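Chock the label roll on the sloping board

TASK

Put the steel V-block in the middle of the red band of the sloping plywood board as a chock, square to the board. Only then stand the white label roll from its blue saddle on edge on the board, on the uphill side of the V-block and in line with the slope, so that it leans against the V-block and stays there when you let go.

Things in the scene. Friction and masses are not known exactly. Their poses are not given: they have to be found in the camera images.
- slope_board: fixed plywood board, 180 long (x) x 100 wide (y) mm, sloping 7 degrees down towards its own +x; no side rails. Origin on the bench under its middle; the frame is level (z up, x level, downhill). Its top surface is 24 mm above the bench at the middle and falls 1.23 mm for every 10 mm of x. A light round part rolls off its low end unless chocked
- chock_mark (a point): centre of the red painted band on the board's top surface, where the chock goes: 35 mm downhill (+x) of the board's middle, 19.7 mm above the bench; the band is 64 mm long along the slope and spans the board's width
- v_block_center (a point): centre of the loose grey steel V-block (50 x 40 x 36 mm along its x, y, z; about 0.42 kg; V groove in the top, running along its x, its length). It stands upright on the bench, z up, its centre 18 mm above its underside. Grip it across the 40 mm (y), or across the 50 mm; its sides may be touched over their full 36 mm height. Any of its four upright faces serves as the chock face
- v_block: the same V-block; origin at the centre of its underside, same axes
- label_roll_center (a point): centre of the loose white roll of labels, 72.6 mm in diameter and 40 mm wide (about 0.18 kg); its z axis is the roll's axis, which lies level. It stands on edge in the blue saddle, its centre 46.3 mm above the bench. Grip it from above across its two flat ends (40 mm, along its z axis); they are solid to the touch, also over the hole
- label_roll: the same roll; origin at the centre of one flat end, z axis along the roll's axis towards the other end
- saddle: fixed blue saddle, 64 (x) x 34 (y) mm, 16 mm high; origin on the bench under its middle; the roll stands in it with its axis along the saddle's y, its underside 10 mm above the bench, between two low ridges
There are look-alikes about, which are no part of the job. Of the things that look like the label_roll, the largest one is meant.

How it is judged:
On the way:
1. the V-block stands released on the red band, while the roll is still in its saddle (horizontal distance between v_block_center and chock_mark below 0.03 m and contact force between v_block and slope_board above 1 N and contact force between v_block and the fingers below 0.05 N and contact force between label_roll and saddle above 0.3 N), for 0.2 s.
At the end, for the whole second after the job is handed in: V-block upright and square (17 degrees) on the board, within 30 mm of the red band's middle; roll on edge uphill of it, resting against it, axis across the board within 15 degrees, centre within 30 mm of the board's middle line; both released and at rest (horizontal distance between v_block_center and chock_mark below 0.03 m and angle between v_block's own z axis and vertical below 0.25 rad and (angle between the x axis of v_block and the x axis of slope_board, either way round below 0.3 rad or angle between the y axis of v_block and the x axis of slope_board, either way round below 0.3 rad) and contact force between v_block and slope_board above 0.5 N and angle between the z axis of label_roll and the y axis of slope_board, either way round below 0.26 rad and y of label_roll_center in the frame of slope_board between -0.03 and 0.03 m and x of label_roll_center in the frame of slope_board between -0.07 and 0.01 m and contact force between label_roll and slope_board above 0.3 N and contact force between label_roll and v_block above 0.02 N and contact force between label_roll and the fingers below 0.05 N and linear speed of each of label_roll, v_block below 0.02 m/s); the robot touches nothing.
It fails at once if the roll is set on the board before the V-block is on the red band (contact force between label_roll and slope_board above 0.1 N and horizontal distance between v_block_center and chock_mark above 0.06 m).
It also fails if it takes over 58 s, if anything falls off the work surface, if the arm or the gripper's body presses on something with over 40 N, if the wrist force passes 120 N, or if a joint passes its speed limit or range.

ROBOT

A 6-joint arm with a two-finger parallel gripper is mounted at the origin on a cart in front of the work surface, level with it; the furniture and walls round the work are solid. World frame = base frame: x ahead of the robot, y to its left, z up, the work surface at z = 0. Lengths are in m, angles in rad, forces in N, time in s.
With the tool pointing down it reaches from about 0.375 to 0.9 m from the base axis. Payload 3.1 kg.
Tool frame: the origin (TCP) lies at the centre of the arm's flange, where the gripper is bolted on; the fingertips stand 182 mm ahead of it and the grasp point (between the pads) lies 164 mm ahead of it; z points along the fingers, y is the line along which they close (so a half turn about z gives the same grasp; the last joint's range is limited). The gripper opens to 87 mm and grips with 3 to 60 N. Pads are 19 mm wide; open, the fingers measure 117 mm over their backs; the gripper's body (75 mm by 190 mm) begins 51 mm behind the grasp point.
Start: joints at [-1.288, 0.527, 1.433, -0, 1.181, -0.178], TCP at [0.278, -0.559, 0.405] pointing down, gripper open.
Joint ranges: [-3.08, 3.08], [-0.75, 2.2], [0.22, 2.44], [-1.43, 4.57], [0, 2.65], [-2.85, 2.85]. Speed limits (rad/s): [2.79, 2.79, 3.14, 3.14, 3.14, 3.14].

INTERFACE

Orientations are given as a unit quaternion [x, y, z, w].
In Python, from rig import * gives the robot as it stands.
- The arm moves only by the tool move_arm, never from a script. Its argument "commands" is a list that holds one entry, the list of rows, each a list of 6 numbers: the shift along the tool's x, y, z in units of 40 mm (1.0 is 40 mm), then the turn, a rotation vector about the tool's x, y, z in rad. A call has 1 to 12 rows; each row is the pose to reach, as a shift and turn from the pose commanded when the call began, along the tool's axes at that moment; what a row does not reach only later rows make up. A row lasts 1/8 s, in which the tool goes at most 62.5 mm and 10.7 degrees, less where a joint would pass 70% of its speed; a pose out of reach is approached as far as the arm can. A call with a gripper value outside its range is refused whole. "claw" is the closure, from -1 (fully open) to 1 (shut), so that 0 is half open, set as the call begins (left out, the last holds). The fingers move at their own pace and stop on an object; "squeeze" is the grip in N (left out, the last holds). Time passes only in rows, so rows that repeat a pose let the fingers close. It gives the time, the measured TCP pose, the force, the opening and the grip force at its end, in the units of the state.
- get_obs(): the state, without advancing time (a new reading comes with each control period).
- camera(name): name is "scene" or "top" or "wrist"; returns a dict with "pixels" (480x640x3 uint8, blue, green, red), "range_z" (480x640 float32, m along the optical axis (not along the pixel's ray), 0 where there is no reading), "camera_matrix" (3x3 intrinsics, pixels), "extrinsics" (4x4, takes a point from world to camera coordinates). Camera axes: x right, y up, looking along -z (the intrinsics and any distortion apply to the point x, -y, -z); pixel columns grow to the right and rows downward; lengths in m; the calibration is good to about 2 mm. A picture is of the moment at which its call begins.
- hand_in(): hands the job in; it is judged then, once.
The state is a dict: "time": time; "q": joint angles; "joint_velocities": joint speeds; "joint_torque": joint torques, N m; "position": TCP position; "tool_rot": TCP orientation; "ft_force": force on the tool from outside, world axes, zero at the start; "moment": the same for the moment, N m; "grip_width": finger opening in m; "grip_force": force on a finger pad.
Only numpy, scipy, OpenCV 4.12 (cv2) and the standard library are available. Lean on these libraries where they do the work, as an engineer would, in place of code of your own. Each camera call takes 0.05 s, during which the arm holds its last target. There are 200 camera calls.

## Working session

There is one attempt and no reset: what is moved stays moved. The work goes in short steps, Python scripts to look and compute and a tool call to move; the robot and the scene stay as the last step left them, time stands still between calls to the robot, and variables do not carry over. Pictures are saved under pics/ and viewed, at most 10 in all, crops included, and the job is handed in when it is done.

Besides the shell and the picture viewer there is one more tool, called after "Call:" as name(argument=value, ...) on one line, values as JSON. move_arm: Moves the arm, as the interface text tells. Its arguments: {"type":"object","properties":{"commands":{"type":"array","items":{"type":"array","items":{"type":"array","items":{"type":"number"}}}},"claw":{"type":"number"},"squeeze":{"type":"number"}},"required":["commands"]}

```bash
mkdir -p pics
cat > h.py <<'E'
from rig import *
import numpy as np, cv2, pickle
def snap(n):
    c=camera(n); pickle.dump(c,open(f'pics/{n}.pkl','wb')); return c
def load(n): return pickle.load(open(f'pics/{n}.pkl','rb'))
def cloud(c):
    K=c['camera_matrix'];E=c['extrinsics'];d=c['range_z']
    v,u=np.mgrid[0:480,0:640]
    p=np.stack([(u-K[0,2])/K[0,0]*d,-(v-K[1,2])/K[1,1]*d,-d,np.ones_like(d)],-1)
    w=(p@np.linalg.inv(E).T)[...,:3]; w[d<=0]=np.nan
    return w
E
python3 - <<'E'
from h import *
for n in('top','scene'):
    c=snap(n);cv2.imwrite(f'pics/{n}0.png',c['pixels'])
print(get_obs())
E
```

```text
{'time': 0.1, 'q': array([-1.28747767e+00,  5.28371668e-01,  1.43377756e+00, -2.85976165e-06,
        1.18141807e+00, -1.78467116e-01]), 'joint_velocities': array([ 0.00148963, -0.00154687, -0.00275842,  0.00021581, -0.00119207,
        0.00099202]), 'joint_torque': array([-8.58363746e-04, -4.40985453e+01, -1.77150428e+01,  6.34462922e-02,
        5.33335574e-02, -4.92866479e-05]), 'position': array([ 0.27842288, -0.55920922,  0.40386901]), 'tool_rot': array([ 9.73461849e-01,  2.28847226e-01, -5.30580185e-05, -9.85898365e-04]), 'ft_force': array([-0.48531609, -0.03244967,  0.5907912 ]), 'moment': array([ 0.03272937, -0.02054625, -0.03643486]), 'grip_force': 0.0, 'grip_width': 0.08679617971770383}
```

View pics/top0.png

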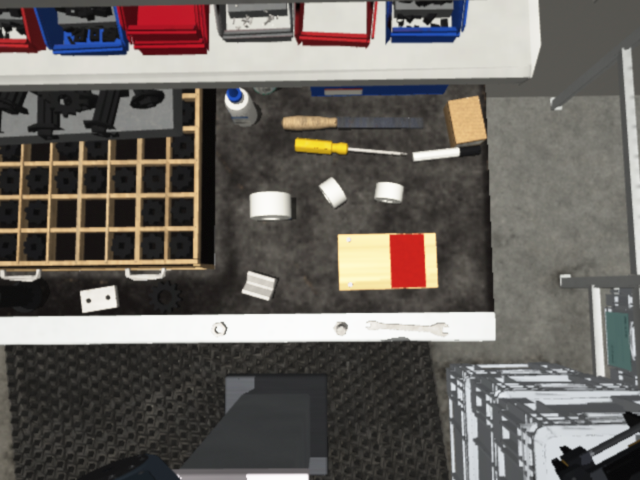

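View pics/scene0.png

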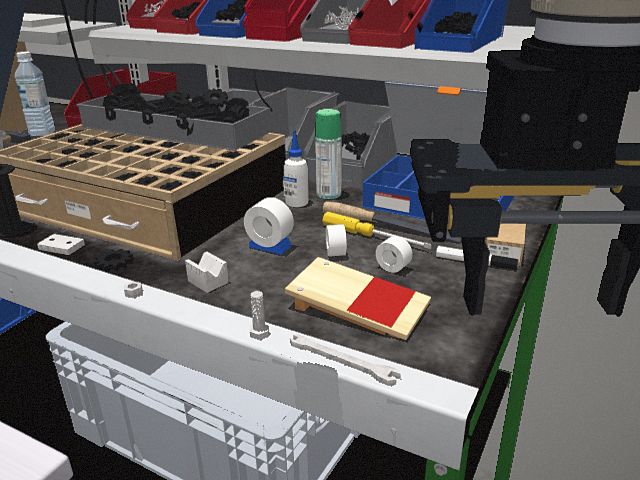

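The top view shows these candidates:
- **Roll:** (270,206) is the largest and sits in the blue saddle. (333,192) and (389,192) are smaller, with no saddle.
- **V-block:** (259,286) has the groove. (99,299) is a flat block with holes, so it is a look-alike.
- **Board:** (388,262), with the red band at (408,262).

I choose the roll at (270,206) and the V-block at (259,286), and will measure them and check a close crop.

Run:
```python
from h import *
c=load('top');w=cloud(c);im=c['pixels'].astype(int)
def rep(n,m):
    p=w[m]; p=p[~np.isnan(p[:,0])]
    r=cv2.minAreaRect((p[:,:2]*1000).astype(np.float32))
    print(n,len(p),'rect mm',r,'zmax',np.percentile(p[:,2],98).round(4),'mean',p.mean(0).round(4))
def box(u0,u1,v0,v1):
    m=np.zeros((480,640),bool);m[v0:v1,u0:u1]=1;return m
z=np.nan_to_num(w[...,2])
print('bench z',np.nanmedian(w[225:230,300:330,2]))
b=box(235,285,265,306)
rep('vblock',b&(z>.012)); rep('vblock top',b&(z>.031))
b=box(240,300,180,230)
rep('roll',b&(z>.03)); rep('rolltop',b&(z>.078))
b=box(330,445,225,297)
rep('board',b&(z>.008))
red=(im[...,2]>120)&(im[...,1]<60)&b
rep('red',red)
for n,bb in(('r2',box(315,350,172,212)),('r3',box(370,410,175,208))): rep(n,bb&(z>.02))
p=w[b&(z>.01)];A=np.c_[p[:,:2],np.ones(len(p))];print('plane',np.linalg.lstsq(A,p[:,2],rcond=None)[0])
E=np.linalg.inv(c['extrinsics']);print(E.round(3))
cr=np.hstack([cv2.resize(c['pixels'][175:235,235:305],None,fx=5,fy=5),cv2.resize(c['pixels'][255:315,225:295],None,fx=5,fy=5)])
cv2.imwrite('pics/crop.png',cr)
```

```text
bench z 0.00038177556860319317
vblock 667 rect mm ((484.7046203613281, -73.99142456054688), (50.20655059814453, 40.22829818725586), 73.34153747558594) zmax 0.0386 mean [ 0.4844 -0.075   0.0296]
vblock top 319 rect mm ((484.7138671875, -73.84257507324219), (50.08517074584961, 40.15017318725586), 73.04712677001953) zmax 0.0391 mean [ 0.4844 -0.0746  0.0353]
roll 1075 rect mm ((623.6106567382812, -96.98828125), (40.58738327026367, 72.09329223632812), 1.3647692203521729) zmax 0.0846 mean [ 0.6217 -0.0999  0.073 ]
rolltop 493 rect mm ((623.58056640625, -96.94597625732422), (40.69931411743164, 40.901527404785156), 2.730447292327881) zmax 0.0852 mean [ 0.6232 -0.0971  0.0815]
board 5484 rect mm ((526.903564453125, -304.866455078125), (100.17784118652344, 179.71151733398438), 1.0602132081985474) zmax 0.0357 mean [ 0.5263 -0.3034  0.0249]
red 1656 rect mm ((526.6784057617188, -340.91510009765625), (92.05853271484375, 59.22514724731445), 1.4814931154251099) zmax 0.0257 mean [ 0.5263 -0.3408  0.0207]
r2 451 rect mm ((651.232421875, -206.6378936767578), (49.70195388793945, 28.11457633972168), 35.36236572265625) zmax 0.0525 mean [ 0.6487 -0.2075  0.0448]
r3 476 rect mm ((649.638671875, -307.93408203125), (49.59989547729492, 28.00104331970215), 80.76508331298828) zmax 0.0525 mean [ 0.6485 -0.3067  0.0442]
plane [-0.00081548  0.11968686  0.06160715]
[[-0.008  0.996 -0.084  0.483]
 [-1.    -0.009 -0.013 -0.209]
 [-0.014  0.084  0.996  0.899]
 [ 0.     0.     0.     1.   ]]
```

View pics/crop.png

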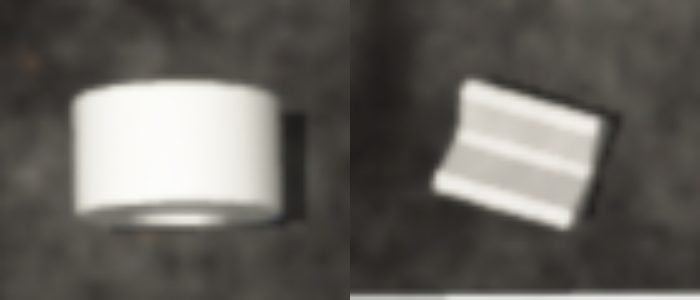

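The crop confirms it: the roll (left) is large with its axis along world x, and the grooved V-block (right) has its groove roughly left-right. Next is a move helper and a quick obstacle check.

```bash
cat >> h.py <<'E'
from scipy.spatial.transform import Rotation as R
def tool(yaw,tilt=0):
    """yaw deg: world angle of tool y, tool down; tilt deg: then turned about the tool's y"""
    a=np.radians(yaw); y=np.array([np.cos(a),np.sin(a),0]); z=np.array([0,0,-1.]); x=np.cross(y,z)
    return R.from_matrix(np.c_[x,y,z])*R.from_euler('y',tilt,degrees=True)
def row(grasp,yaw,tilt=0):
    """row that brings the grasp point to `grasp`"""
    o=get_obs(); r=R.from_quat(o['tool_rot']); t=tool(yaw,tilt)
    tcp=np.array(grasp)-.164*t.apply([0,0,1])
    print('row',np.r_[r.inv().apply(tcp-o['position'])/.04,(r.inv()*t).as_rotvec()].round(3).tolist())
def gp():
    o=get_obs(); r=R.from_quat(o['tool_rot'])
    y=r.apply([0,1,0]); print('t',round(o['time'],2),'grasp',(o['position']+.164*r.apply([0,0,1])).round(4),'yaw',np.degrees(np.arctan2(y[1],y[0])).round(2),'zdir',r.apply([0,0,1]).round(3),'w',round(o['grip_width'],4),'f',round(o['grip_force'],2),o['ft_force'].round(1))
E
python3 - <<'E'
from h import *
w=cloud(load('top'));z=w[...,2]
print('rail',np.nanmax(z[312:340,180:480]),np.nanpercentile(z[312:340,180:320],[5,50,95]),'edge x',w[312,259],'drawer',w[250,200],'shelf',w[80,270])
gp();row([.4847,-.0739,.11],-16.7)
E
```

```text
rail 0.06797086639320504 [-0.00043362  0.00235503  0.00570919] edge x [ 0.43539076 -0.07130351  0.00123687] drawer [0.54291225 0.01224955 0.09673987] shelf [ 0.74250611 -0.13020825  0.30199345]
t 0.1 grasp [ 0.2783 -0.5589  0.2399] yaw -63.54 zdir [-0.001  0.002 -1.   ] w 0.0868 f 0.0 [-0.5 -0.   0.6]
row [10.021, -8.558, 3.267, -0.002, -0.001, -0.818]
```

Call:
move_arm(commands=[[[10.02, -8.56, 2.0, 0, 0, -0.818], [10.02, -8.56, 2.0, 0, 0, -0.818], [10.02, -8.56, 2.0, 0, 0, -0.818], [10.02, -8.56, 2.0, 0, 0, -0.818], [10.02, -8.56, 2.0, 0, 0, -0.818], [10.02, -8.56, 2.0, 0, 0, -0.818], [10.02, -8.56, 2.0, 0, 0, -0.818], [10.02, -8.56, 2.0, 0, 0, -0.818], [10.02, -8.56, 3.27, 0, 0, -0.818], [10.02, -8.56, 3.27, 0, 0, -0.818], [10.02, -8.56, 3.27, 0, 0, -0.818], [10.02, -8.56, 3.27, 0, 0, -0.818]]], claw=-1)

```text
time: 1.6
position: [0.4851, -0.0757, 0.2755]
tool_rot: [0.803, 0.596, 0.001, 0.002]
ft_force: [-0.1, -0.3, 0.3]
grip_width: 0.0872
grip_force: 0.0
```

Run:
```python
from h import *
gp()
c=snap('wrist');w=cloud(c);z=np.nan_to_num(w[...,2]);cv2.imwrite('pics/w1.png',c['pixels'])
m=(z>.029)&(z<.045)&(np.hypot(w[...,0]-.4847,w[...,1]+.0739)<.045)
p=w[m];print(len(p),cv2.minAreaRect((p[:,:2]*1000).astype(np.float32)),np.percentile(p[:,2],98) if len(p) else 0)
row([.4847,-.0739,.022],-16.7)
```

```text
t 1.6 grasp [ 0.4856 -0.076   0.1115] yaw -16.77 zdir [ 0.003 -0.001 -1.   ] w 0.0872 f 0.0 [-0.1 -0.3  0.3]
3331 ((485.70635986328125, -76.78836059570312), (50.52604675292969, 40.096866607666016), 73.05362701416016) 0.036562122941263805
row [0.043, -0.029, 2.24, 0.004, 0.0, -0.002]
```

View pics/w1.png

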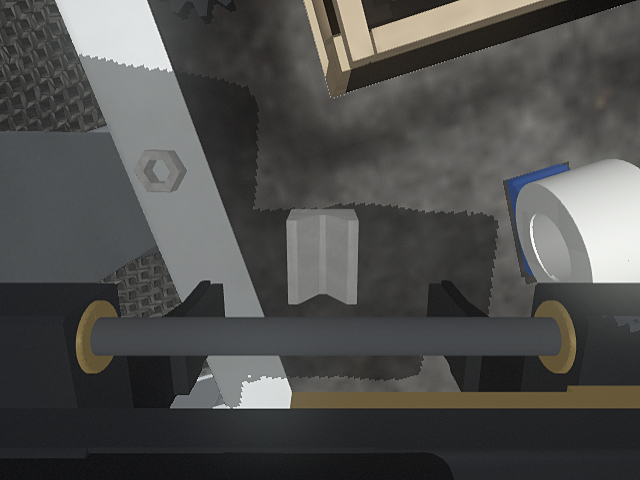

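The block is centred between the fingers at about (322,255). The rail is close on the left, so I narrow the opening first and then go down.

Call:
move_arm(commands=[[[0.02, -0.01, 0.8, 0.004, 0, 0], [0.02, -0.01, 1.4, 0.004, 0, 0], [0.02, -0.01, 1.9, 0.004, 0, 0], [0.02, -0.01, 2.19, 0.004, 0, 0], [0.02, -0.01, 2.19, 0.004, 0, 0], [0.02, -0.01, 2.19, 0.004, 0, 0]]], claw=-0.4)

```text
time: 2.4
position: [0.4849, -0.0739, 0.1872]
tool_rot: [0.802, 0.597, -0.001, -0.001]
ft_force: [-0.1, 0.1, -0.2]
grip_width: 0.0606
grip_force: 0.0
```

Call:
move_arm(commands=[[[0, 0, 0, 0, 0, 0], [0, 0, 0, 0, 0, 0], [0, 0, 0, 0, 0, 0], [0, 0, 0, 0, 0, 0], [0, 0, 0, 0, 0, 0]]], claw=1, squeeze=35)

```text
time: 3.02
position: [0.4848, -0.0735, 0.1866]
tool_rot: [0.802, 0.597, -0.001, -0.001]
ft_force: [0.6, 0.9, 4.3]
grip_width: 0.0398
grip_force: 35.0
```

Run:
```python
from h import *
gp();row([.485,-.0755,.13],-1);row([.5275,-.340,.13],0,0)
```

```text
t 3.02 grasp [ 0.4843 -0.0734  0.0226] yaw -16.67 zdir [-0.003  0.001 -1.   ] w 0.0398 f 34.99 [0.6 0.9 4.3]
row [-0.046, 0.01, -2.685, -0.003, -0.0, -0.274]
row [-6.076, 2.925, -2.694, -0.003, -0.0, -0.291]
```

Run:
```python
from h import *
row([.5275,-.3428,.10],.8,7)
```

```text
row [-6.619, 3.098, -1.914, 0.016, 0.121, -0.305]
```

Call:
move_arm(commands=[[[0, 0, -1.2, 0, 0, 0], [0, 0, -2.0, 0, 0, 0], [-6.62, 3.1, -1.91, 0.016, 0.121, -0.305], [-6.62, 3.1, -1.91, 0.016, 0.121, -0.305], [-6.62, 3.1, -1.91, 0.016, 0.121, -0.305], [-6.62, 3.1, -1.91, 0.016, 0.121, -0.305], [-6.62, 3.1, -1.91, 0.016, 0.121, -0.305], [-6.62, 3.1, -1.91, 0.016, 0.121, -0.305], [-6.62, 3.1, -1.91, 0.016, 0.121, -0.305], [-6.62, 3.1, -1.91, 0.016, 0.121, -0.305], [-6.62, 3.1, -1.91, 0.016, 0.121, -0.305]]])

```text
time: 4.4
position: [0.5277, -0.3611, 0.262]
tool_rot: [0.7, 0.711, 0.043, -0.045]
ft_force: [-0.4, 1.0, -4.9]
grip_width: 0.0396
grip_force: 35.0
```

Run:
```python
from h import *
gp()
row([.5275,-.3428,.0435],.8,7);row([.5275,-.3428,.0415],.8,7)
c=snap('wrist');cv2.imwrite('pics/w2.png',c['pixels'])
w=cloud(c);im=c['pixels'].astype(int)
red=(im[...,2]>90)&(im[...,1]<50)&(abs(w[...,2]-.02)<.02);p=w[red]
print(len(p));A=np.c_[p[:,:2],np.ones(len(p))];k=np.linalg.lstsq(A,p[:,2],rcond=None)[0];print(k,k@[.5275,-.34,1],p.min(0),p.max(0))
gp()
```

```text
t 4.4 grasp [ 0.527  -0.3408  0.0993] yaw 0.91 zdir [-0.004  0.124 -0.992] w 0.0396 f 34.99 [-0.4  1.  -4.9]
row [-0.213, 0.005, 1.377, -0.003, -0.002, 0.002]
row [-0.22, 0.005, 1.427, -0.003, -0.002, 0.002]
2294
[-0.0025224   0.12094368  0.0626867 ] 0.020235278535070907 [ 0.47915196 -0.35948888  0.0170701 ] [ 0.57571066 -0.31299335  0.0254634 ]
t 4.45 grasp [ 0.5271 -0.3412  0.0994] yaw 0.91 zdir [-0.004  0.123 -0.992] w 0.04 f 34.99 [-0.  -0.8 -4.2]
```

View pics/w2.png

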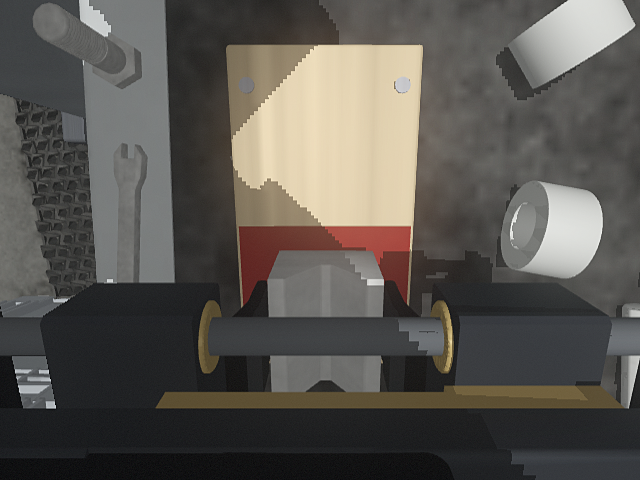

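The block (about (325,320)) hovers centred over the red band and square to the board. Now I lower it.

Call:
move_arm(commands=[[[-0.15, 0, 0.7, 0, 0, 0], [-0.2, 0, 1.1, 0, 0, 0], [-0.21, 0, 1.3, 0, 0, 0], [-0.21, 0, 1.39, 0, 0, 0], [-0.21, 0, 1.4, 0, 0, 0], [-0.21, 0, 1.4, 0, 0, 0]]])

```text
time: 5.2
position: [0.5279, -0.3645, 0.2063]
tool_rot: [0.701, 0.711, 0.043, -0.044]
ft_force: [0.0, -0.1, -3.6]
grip_width: 0.0397
grip_force: 35.0
```

Run:
```python
from h import *
gp()
```

```text
t 5.2 grasp [ 0.5275 -0.3446  0.0435] yaw 0.82 zdir [-0.002  0.122 -0.993] w 0.0397 f 34.99 [ 0.  -0.1 -3.6]
```

Call:
move_arm(commands=[[[0, 0, 0.02, 0, 0, 0], [0, 0, 0.04, 0, 0, 0], [0, 0, 0.05, 0, 0, 0], [0, 0, 0.05, 0, 0, 0]]])

```text
time: 5.7
position: [0.5278, -0.3643, 0.205]
tool_rot: [0.701, 0.711, 0.043, -0.044]
ft_force: [-0.9, 0.7, 5.5]
grip_width: 0.0399
grip_force: 35.0
```

Call:
move_arm(commands=[[[0, 0, 0, 0, 0, 0], [0, 0, 0, 0, 0, 0], [0, 0, 0, 0, 0, 0], [0, 0, 0, 0, 0, 0]]], claw=-0.5)

```text
time: 6.2
position: [0.5277, -0.3641, 0.2035]
tool_rot: [0.701, 0.711, 0.043, -0.044]
ft_force: [-0.5, 0.6, 0.3]
grip_width: 0.0641
grip_force: 0.0
```

Call:
move_arm(commands=[[[0, 0, -0.5, 0, 0, 0], [0, 0, -1.2, 0, 0, 0], [0, 0, -2.2, 0, 0, 0], [0, 0, -3, 0, 0, 0], [0, 0, -3, 0, 0, 0]]])

```text
time: 6.82
position: [0.5288, -0.3799, 0.3273]
tool_rot: [0.701, 0.711, 0.043, -0.04]
ft_force: [-0.2, -0.6, 0.2]
grip_width: 0.0653
grip_force: 0.0
```

Run:
```python
from h import *
gp()
c=snap('top');w=cloud(c);z=np.nan_to_num(w[...,2])
c2=snap('wrist');w2=cloud(c2);z2=np.nan_to_num(w2[...,2])
for n,W,Z in(('top',w,z),('wrist',w2,z2)):
    m=(Z>.045)&(Z<.066)&(abs(W[...,0]-.5275)<.05)&(abs(W[...,1]+.343)<.05);p=W[m]
    if len(p)>5: print(n,len(p),cv2.minAreaRect((p[:,:2]*1000).astype(np.float32)))
row([.6236,-.098,.14],1.4)
cv2.imwrite('pics/w3.png',c2['pixels'])
```

```text
t 6.83 grasp [ 0.5293 -0.3609  0.1644] yaw 0.79 zdir [ 0.003  0.116 -0.993] w 0.0653 f 0.0 [-0.2 -0.6  0.2]
top 361 ((528.115234375, -343.5051574707031), (48.78489685058594, 39.63456726074219), 89.99629211425781)
wrist 3239 ((528.9813842773438, -348.5144958496094), (40.187408447265625, 50.5717887878418), 0.7789580821990967)
row [6.87, 2.494, 1.332, -0.0, -0.122, -0.01]
```

View pics/w3.png

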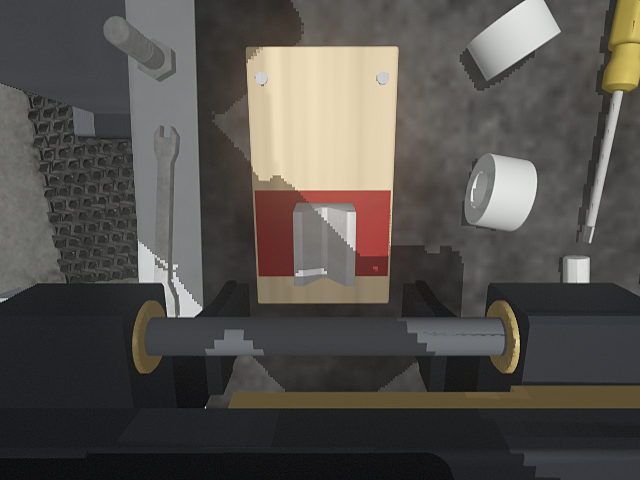

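The V-block stands released on the red band, centred and square, at about (325,243). Next is the roll.

Call:
move_arm(commands=[[[6.87, 2.49, 1.33, 0, -0.122, -0.01], [6.87, 2.49, 1.33, 0, -0.122, -0.01], [6.87, 2.49, 1.33, 0, -0.122, -0.01], [6.87, 2.49, 1.33, 0, -0.122, -0.01], [6.87, 2.49, 1.33, 0, -0.122, -0.01], [6.87, 2.49, 1.33, 0, -0.122, -0.01], [6.87, 2.49, 1.33, 0, -0.122, -0.01], [6.87, 2.49, 1.33, 0, -0.122, -0.01]]])

```text
time: 7.92
position: [0.6232, -0.0995, 0.303]
tool_rot: [0.699, 0.715, -0.0, -0.001]
ft_force: [-0.8, 0.1, 0.1]
grip_width: 0.0649
grip_force: 0.0
```

Run:
```python
from h import *
gp()
c=snap('wrist');w=cloud(c);z=np.nan_to_num(w[...,2])
m=(z>.05)&(z<.09)&(np.hypot(w[...,0]-.6236,w[...,1]+.098)<.055);p=w[m]
print(len(p),cv2.minAreaRect((p[:,:2]*1000).astype(np.float32)),p[:,2].max())
t=p[p[:,2]>.078];print(t.mean(0),cv2.minAreaRect((t[:,:2]*1000).astype(np.float32)))
row([.6236,-.098,.048],1.4)
gp()
```

```text
t 7.92 grasp [ 0.6229 -0.0994  0.139 ] yaw 1.28 zdir [-0.002  0.001 -1.   ] w 0.0649 f 0.0 [-0.8  0.1  0.1]
8975 ((624.5706787109375, -98.48042297363281), (40.134857177734375, 69.14513397216797), 1.248915433883667) 0.08368643343549162
[ 0.62462271 -0.09880537  0.08077348] ((624.6200561523438, -99.43588256835938), (40.03172302246094, 38.34667205810547), 0.7940096259117126)
row [0.04, 0.013, 2.281, -0.001, -0.001, -0.002]
t 7.97 grasp [ 0.623  -0.0996  0.1392] yaw 1.26 zdir [-0.001  0.001 -1.   ] w 0.0655 f 0.0 [-0.1  0.1  0.4]
```

Roll centre is about (0.624, -0.098), with its axis at about 1.2°. I go down and grip gently first, then firmly.

Call:
move_arm(commands=[[[0.03, 0.02, 0.9, 0, 0, 0], [0.03, 0.02, 1.6, 0, 0, 0], [0.03, 0.02, 2.1, 0, 0, 0], [0.03, 0.02, 2.28, 0, 0, 0], [0.03, 0.02, 2.28, 0, 0, 0], [0.03, 0.02, 2.28, 0, 0, 0]]])

```text
time: 8.72
position: [0.6248, -0.0971, 0.2133]
tool_rot: [0.699, 0.716, 0.0, 0.0]
ft_force: [0.1, 0.8, -0.9]
grip_width: 0.0652
grip_force: 0.0
```

Call:
move_arm(commands=[[[0, 0, 0, 0, 0, 0], [0, 0, 0, 0, 0, 0], [0, 0, 0, 0, 0, 0], [0, 0, 0, 0, 0, 0], [0, 0, 0, 0, 0, 0]]], claw=1, squeeze=20)

```text
time: 9.35
position: [0.6241, -0.0968, 0.2125]
tool_rot: [0.698, 0.716, -0.0, -0.001]
ft_force: [-1.8, 0.2, 4.2]
grip_width: 0.0402
grip_force: 20.0
```

Run:
```python
from h import *
gp()
# grasp offset to the roll centre kept: current grasp vs (.,-.098,.0463)
o=get_obs();r=R.from_quat(o['tool_rot']);g=o['position']+.164*r.apply([0,0,1]);d=g-np.array([g[0],-.098,.0463]);print(d)
for y,zz in((-.278,.12),(-.278,.0645+.004)): row(np.array([.5285,y,zz])+d,.8)
```

```text
t 9.35 grasp [ 0.6239 -0.0967  0.0485] yaw 1.39 zdir [-0.001  0.001 -1.   ] w 0.0402 f 20.0 [-1.8  0.2  4.2]
[0.         0.00134629 0.00219973]
row [-4.435, -2.502, -1.843, -0.001, -0.001, 0.01]
row [-4.437, -2.5, -0.556, -0.001, -0.001, 0.01]
```

Call:
move_arm(commands=[[[0, 0, -1.2, 0, 0, 0], [0, 0, -2.0, 0, 0, 0], [-4.4, -2.5, -2.0, 0, 0, 0.01], [-4.4, -2.5, -2.0, 0, 0, 0.01], [-4.4, -2.5, -2.0, 0, 0, 0.01], [-4.4, -2.5, -1.84, 0, 0, 0.01], [-4.4, -2.5, -1.84, 0, 0, 0.01], [-4.4, -2.5, -1.84, 0, 0, 0.01], [-4.4, -2.5, -1.84, 0, 0, 0.01]]])

```text
time: 10.48
position: [0.5294, -0.2737, 0.2858]
tool_rot: [0.701, 0.713, 0.0, -0.001]
ft_force: [-0.2, -0.3, -1.3]
grip_width: 0.0397
grip_force: 20.0
```

Run:
```python
from h import *
gp()
c=snap('wrist');w=cloud(c);z=np.nan_to_num(w[...,2])
gp()
m=(z>.045)&(z<.066)&(abs(w[...,0]-.5285)<.03)&(w[...,1]<-.312)&(w[...,1]>-.38);p=w[m]
print(len(p),p[:,1].max() if len(p) else 0)
m=(z>.08)&(z<.165)&(abs(w[...,0]-.5285)<.018)&(abs(w[...,1]+.276)<.05);p=w[m];print(len(p),p.min(0),p.max(0))
c=snap('scene');w=cloud(c);z=w[...,2]
cv2.imwrite('pics/s4.png',cv2.resize(c['pixels'][150:400,230:530],None,fx=2,fy=2))
d=np.array([0,.0013,.0022])
for y,zz in((-.279,.0675),(-.279,.0645)): row(np.array([.5285,y,zz])+d,.8)
```

```text
t 10.47 grasp [ 0.5293 -0.2735  0.1218] yaw 0.95 zdir [-0.001  0.001 -1.   ] w 0.0397 f 20.0 [-0.2 -0.3 -1.3]
t 10.53 grasp [ 0.5293 -0.2736  0.1219] yaw 0.95 zdir [-0.     0.001 -1.   ] w 0.0397 f 20.0 [ 0.1 -0.6 -1.6]
0 0
13534 [ 0.5105077  -0.28285463  0.11255607] [ 0.54649474 -0.24009956  0.15706416]
row [-0.094, -0.022, 1.305, -0.0, -0.001, 0.002]
row [-0.094, -0.021, 1.38, -0.0, -0.001, 0.002]
```

View pics/s4.png

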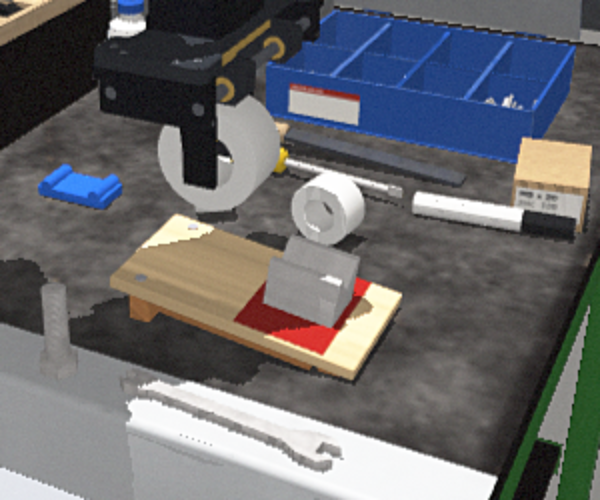

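The roll is held on edge above the board, at about (220,150) in this crop. The block sits on the red band at (310,280). Lowering to just above the surface.

Call:
move_arm(commands=[[[-0.05, 0, 0.6, 0, 0, 0], [-0.09, -0.02, 1.1, 0, 0, 0], [-0.09, -0.02, 1.28, 0, 0, 0], [-0.09, -0.02, 1.33, 0, 0, 0], [-0.09, -0.02, 1.36, 0, 0, 0], [-0.09, -0.02, 1.36, 0, 0, 0]]])

```text
time: 11.32
position: [0.5281, -0.2789, 0.232]
tool_rot: [0.702, 0.712, 0.0, 0.0]
ft_force: [-0.2, -0.6, -1.3]
grip_width: 0.04
grip_force: 20.0
```

Call:
move_arm(commands=[[[0, 0, 0.01, 0, 0, 0], [0, 0, 0.02, 0, 0, 0], [0, 0, 0.03, 0, 0, 0], [0, 0, 0.03, 0, 0, 0]]])

```text
time: 11.82
position: [0.5278, -0.2788, 0.2302]
tool_rot: [0.702, 0.712, 0.0, -0.001]
ft_force: [0.3, 0.1, -2.5]
grip_width: 0.0396
grip_force: 20.0
```

Run:
```python
from h import *
gp()
```

```text
t 11.82 grasp [ 0.5277 -0.2787  0.0662] yaw 0.81 zdir [-0.001  0.001 -1.   ] w 0.0396 f 20.0 [ 0.3  0.1 -2.5]
```

Call:
move_arm(commands=[[[-0.02, 0, 0.01, 0, 0, 0], [-0.03, 0, 0.02, 0, 0, 0], [-0.03, 0, 0.03, 0, 0, 0], [-0.03, 0, 0.03, 0, 0, 0]]])

```text
time: 12.32
position: [0.5278, -0.2795, 0.2299]
tool_rot: [0.702, 0.712, 0.0, -0.001]
ft_force: [-1.4, 2.9, 6.9]
grip_width: 0.0402
grip_force: 20.0
```

Call:
move_arm(commands=[[[0, 0, -0.01, 0, 0, 0], [0, 0, -0.015, 0, 0, 0], [0, 0, -0.015, 0, 0, 0]]])

```text
time: 12.7
position: [0.5279, -0.2798, 0.2299]
tool_rot: [0.702, 0.712, 0.0, -0.001]
ft_force: [-0.3, 4.0, 5.2]
grip_width: 0.0401
grip_force: 20.0
```

Call:
move_arm(commands=[[[0, 0, 0, 0, 0, 0], [0, 0, 0, 0, 0, 0], [0, 0, 0, 0, 0, 0], [0, 0, 0, 0, 0, 0], [0, 0, 0, 0, 0, 0], [0, 0, 0, 0, 0, 0]]], claw=-0.5)

```text
time: 13.45
position: [0.5279, -0.2801, 0.2296]
tool_rot: [0.702, 0.712, 0.0, -0.0]
ft_force: [-0.7, 0.6, 0.2]
grip_width: 0.0651
grip_force: 0.0
```

Call:
move_arm(commands=[[[0, 0, -0.5, 0, 0, 0], [0, 0, -1.2, 0, 0, 0], [0, 0, -2.2, 0, 0, 0], [0, 0, -3.4, 0, 0, 0], [0, 0, -4, 0, 0, 0], [0, 0, -4, 0, 0, 0], [0, 0, -4, 0, 0, 0]]])

```text
time: 14.32
position: [0.5275, -0.2798, 0.3883]
tool_rot: [0.702, 0.712, -0.0, -0.002]
ft_force: [0.0, -0.9, -0.1]
grip_width: 0.0652
grip_force: 0.0
```

Run:
```python
from h import *
gp()
c2=snap('wrist');w=cloud(c2);z=np.nan_to_num(w[...,2])
b=(abs(w[...,0]-.5285)<.04)
p=w[b&(z>.07)&(z<.11)&(abs(w[...,1]+.28)<.045)];print('roll',len(p),cv2.minAreaRect((p[:,:2]*1000).astype(np.float32)),p[:,2].max())
p=w[b&(z>.047)&(z<.066)&(w[...,1]<-.325)&(w[...,1]>-.39)];print('block',len(p),cv2.minAreaRect((p[:,:2]*1000).astype(np.float32)))
c=snap('scene')
cv2.imwrite('pics/s5.png',np.hstack([cv2.resize(c['pixels'][240:350,270:450],(400,244)),cv2.resize(c2['pixels'],(325,244))]))
```

```text
t 14.32 grasp [ 0.5271 -0.2794  0.2243] yaw 0.82 zdir [-0.003  0.002 -1.   ] w 0.0652 f 0.0 [ 0.  -0.9 -0.1]
roll 5226 ((529.4437866210938, -286.7623596191406), (40.15078353881836, 67.37289428710938), 0.8844195604324341) 0.10042795089664591
block 884 ((528.7854614257812, -344.3175048828125), (39.71125411987305, 30.54114532470703), 2.0936458110809326)
```

View pics/s5.png

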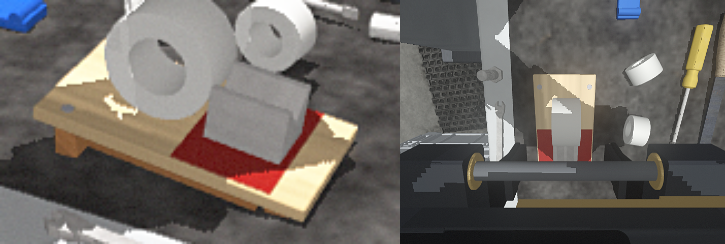

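The roll stands on edge uphill of the V-block and appears to touch it, at about (170,55) and (255,115). I check that it is at rest, then hand in.

Call:
move_arm(commands=[[[0, 0, 0, 0, 0, 0], [0, 0, 0, 0, 0, 0], [0, 0, 0, 0, 0, 0], [0, 0, 0, 0, 0, 0], [0, 0, 0, 0, 0, 0], [0, 0, 0, 0, 0, 0], [0, 0, 0, 0, 0, 0], [0, 0, 0, 0, 0, 0]]])

```text
time: 15.42
position: [0.528, -0.2801, 0.3896]
tool_rot: [0.702, 0.712, 0.0, -0.0]
ft_force: [-0.8, 0.3, 0.0]
grip_width: 0.0654
grip_force: 0.0
```

Run:
```python
from h import *
a=load('scene')['pixels'].astype(int)[240:350,270:450];b=snap('scene')['pixels'].astype(int)[240:350,270:450]
d=np.abs(a-b).max(2);print('changed px',(d>40).sum(),'of',d.size)
if (d>40).sum()<150: print(hand_in())
```

```text
changed px 23 of 19800
the job is handed in; nothing more can be done
None
```

The job is handed in at about 15.5 s of 58 s: the V-block stands square on the red band, and the label roll is released on edge uphill of it, leaning against it and at rest in the last check, though no verdict was returned.

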